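# Probe two drip stands with the muddler and leave it in the open one

### The job

A wet muddler dries only in the wooden drip stand whose bore goes right through to the worktop; the other stand's bore is closed half-way down. Feel down the bore of the round stand with the muddler first, going at least as deep as a closed bore allows, then do the same in the square stand whatever you found. Finally leave the muddler standing in whichever bore goes right through, let go of it, and never let it topple on the way.

Things in the scene. Friction and masses are not known exactly. Their poses are not given: they have to be found in the camera images.
- muddler_centre (a point): centre, half-way up (95 mm above the foot), of a loose wooden drink muddler, a slim turned rod 190 mm tall and about 0.12 kg that stands upright by itself on the worktop at the start. Foot 26 mm in diameter, straight round shaft 19 mm in diameter from 45 to 165 mm above the foot, 25 mm knob above that. z points up along the rod. Best gripped from above on the upper shaft, about 45 mm above this point, so that the fingers stay clear of the stands
- muddler_foot (a point): centre of the flat underside of the muddler; z points up along the rod
- round_stand: the round wooden drip stand, a pale upright cylinder 86 mm in diameter and 70 mm tall, fixed to the worktop, with one upright bore 46 mm in diameter in the middle of its top. Origin: on the bore's axis at worktop height (z = 0); z up. The bore is either open right through to the worktop (70 mm deep) or closed by a wooden floor 35 mm above the worktop (35 mm deep); which one changes from start to start
- square_stand: the square wooden drip stand, a pale block 82 x 82 mm and 70 mm tall, fixed to the worktop, with the same 46 mm bore in the middle of its top. Origin: on the bore's axis at worktop height (z = 0); z up. Just one of the two stands is open right through, the other is closed 35 mm above the worktop. The two stands may change sides. The low things standing near are up to 112 mm tall
Things that resemble listed ones, but are neither listed nor needed, are in the scene too. Leave any blue look-alike of the round_stand alone.

How it is judged:
By the outcome, as a careful person would: the job done as asked, in the order asked, and still so for the second after the job is handed in, with the robot touching nothing.
It also fails if it takes over 66 s, if anything falls off the work surface, if the arm or the gripper's body presses on something with over 40 N, if the wrist force passes 120 N, or if a joint passes its speed limit or range.

### The arm

A 6-joint arm with a two-finger parallel gripper is mounted at the origin on a cart in front of the work surface, level with it; the furniture and walls round the work are solid. World frame = base frame: x ahead of the robot, y to its left, z up, the work surface at z = 0. Lengths are in m, angles in rad, forces in N, time in s.
With the tool pointing down it reaches from about 0.375 to 0.9 m from the base axis. Payload 3.1 kg.
Tool frame: the origin (TCP) lies on the centre line of the jaws, within the pads' length; the fingertips stand ahead of it and the grasp point (between the pads) lies 3 mm ahead of it (robot.tip_reach is the z of the fingertips in the tool frame, in m); z points along the fingers, y is the line along which they close (so a half turn about z gives the same grasp; the last joint's range is limited). The gripper opens to 87 mm and grips with 3 to 60 N. Pads are 19 mm wide; open, the fingers measure 117 mm over their backs; the gripper's body (75 mm by 190 mm) begins 51 mm behind the grasp point.
Start: joints at [1.069, 0.527, 1.433, -0, 1.181, -0.178], TCP at [0.199, 0.593, 0.245] pointing down, gripper open.
Joint ranges: [-3.08, 3.08], [-0.75, 2.2], [0.22, 2.44], [-1.43, 4.57], [0, 2.65], [-2.85, 2.85]. Speed limits (rad/s): [2.79, 2.79, 3.14, 3.14, 3.14, 3.14].

### API

Orientations are given as a unit quaternion [x, y, z, w].
In Python, from rig import sensors, eyes, ticket, robot gives the robot as it stands.
- The arm moves only by the tool drive_tool, never from a script. Its argument "deltas" is a list that holds one entry, the list of rows, each a list of 6 numbers: the shift along the tool's x, y, z in mm, then the turn, a rotation vector about the tool's x, y, z in rad. A call has 1 to 8 rows; each row shifts and turns the commanded pose from where the row before left it, along the tool's axes as they then stand; what a row does not reach is not made up. A row lasts 1/12 s, in which the tool goes at most 41.7 mm and 7.16 degrees, less where a joint would pass 70% of its speed; a pose out of reach is approached as far as the arm can. A call is refused whole if a number of a shift passes 41.7 or a number of a turn 0.125, either way. A call with a gripper value outside its range is refused whole. "gripper" is the opening in per cent of the stroke, from 0 (shut) to 100 (fully open), set as the call begins (left out, the last holds). The fingers move at their own pace and stop on an object; "squeeze" is the grip in N (left out, the last holds). Time passes only in rows, so rows that do not move let the fingers close. It gives the time, the measured TCP pose, the force, the opening and the grip force at its end, in the units of the state.
- sensors.get_obs(): the state, without advancing time (a new reading comes with each control period).
- eyes.camera(name): name is "scene" or "side" or "wrist"; returns a dict with "img" (384x512x3 uint8, red, green, blue), "fov_y" (degrees; the focal length in pixels is half the picture's height over the tangent of half this angle, whatever the lens; pixels are square), "cx", "cy" (the principal point, pixels), "xyz" and "attitude" of the camera in the world; the wrist camera has in their place "hand_eye" (4x4, takes a point from camera to tool coordinates, whose origin is the TCP and whose axes are the flange's). Camera axes: x right, y up, looking along -z (the intrinsics and any distortion apply to the point x, -y, -z); pixel columns grow to the right and rows downward; lengths in m; the calibration is good to about 2 mm. A picture is of the moment at which its call begins: read the wrist's pose just before it. There is no depth.
- ticket.hand_in(): hands the job in; it is judged then, once.
The state is a dict: "time": time; "q": joint angles; "joint_velocities": joint speeds; "joint_torque": joint torques, N m; "position": TCP position; "tool_rot": TCP orientation; "ft_force": force on the tool from outside, world axes, zero at the start; "moment": the same for the moment, N m; "grip_width": finger opening in m; "grip_force": force on a finger pad.
Only numpy, scipy, OpenCV 4.12 (cv2) and the standard library are available. Lean on these libraries where they do the work, as an engineer would, in place of code of your own. Each camera call takes 0.05 s, during which the arm holds its last target. There are 200 camera calls.

## Working session

There is one attempt and no reset: what is moved stays moved. The work goes in short steps, Python scripts to look and compute and a tool call to move; the robot and the scene stay as the last step left them, time stands still between calls to the robot, and variables do not carry over. Pictures are saved under pics/ and viewed, at most 10 in all, crops included, and the job is handed in when it is done.

Besides the shell and the picture viewer there is one more tool, called after "Emit:" in YAML: its name, and indented under it one key for each argument. drive_tool: Moves the arm, as the interface text tells. Its arguments: {"type":"object","properties":{"deltas":{"type":"array"},"gripper":{"type":"number"},"squeeze":{"type":"number"}},"required":["deltas"]}

```bash
mkdir -p pics; cat > h.py <<'E'
from rig import sensors, eyes, ticket, robot
import numpy as np, cv2
from scipy.spatial.transform import Rotation as R
def shot(n,f):
    c=eyes.camera(n); cv2.imwrite('pics/'+f,c['img'][:,:,::-1]); return c
E
python3 - <<'E'
from h import *
o=sensors.get_obs();print({k:np.round(v,3) for k,v in o.items()},robot.tip_reach)
import pickle
d={}
for n in('scene','side','wrist'):
    c=shot(n,n+'0.png');d[n]=c;print(n,{k:v for k,v in c.items() if k!='img'})
pickle.dump(d,open('c0.pkl','wb'))
a=np.hstack([d['scene']['img'],d['side']['img']])
E
```

```text
{'time': np.float64(0.0), 'q': array([ 1.069,  0.528,  1.434, -0.   ,  1.181, -0.178]), 'joint_velocities': array([ 0.002, -0.001, -0.001, -0.   ,  0.   ,  0.002]), 'joint_torque': array([  0.   , -44.004, -17.659,   0.063,   0.058,  -0.   ]), 'position': array([0.198, 0.592, 0.244]), 'tool_rot': array([ 0.161,  0.987, -0.001, -0.   ]), 'ft_force': array([ 0.306, -0.295, -0.703]), 'moment': array([ 0.006,  0.01 , -0.012]), 'grip_force': np.float64(0.0), 'grip_width': np.float64(0.087)} 0.022
scene {'fov_y': 53.68557218046269, 'cx': 258.72163902262747, 'cy': 191.8258974102528, 'xyz': array([ 0.16793794, -0.66276407,  0.70800414]), 'attitude': array([ 0.38889878, -0.09335444, -0.21833711,  0.89015257])}
side {'fov_y': 53.785867144624724, 'cx': 249.76205618277803, 'cy': 196.51697681543828, 'xyz': array([0.27252273, 0.56506906, 0.6402517 ]), 'attitude': array([-0.06101029,  0.40951478,  0.89959924, -0.13891221])}
wrist {'fov_y': 63.25032960349011, 'cx': 259.033900062359, 'cy': 189.78980125543845, 'hand_eye': array([[-1.61035697e-03,  9.60335749e-01,  2.78841631e-01,
         7.64407386e-02],
       [ 9.99998703e-01,  1.54273844e-03,  4.61939636e-04,
        -2.48812441e-04],
       [ 1.34374427e-05,  2.78842014e-01, -9.60336988e-01,
        -1.40536801e-01],
       [ 0.00000000e+00,  0.00000000e+00,  0.00000000e+00,
         1.00000000e+00]])}
```

View pics/scene0.png

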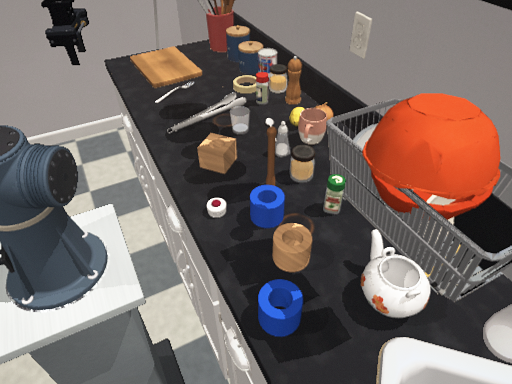

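View pics/side0.png

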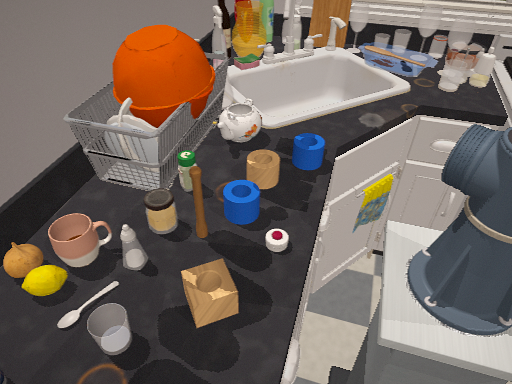

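Scene picture: the pale round stand is at (292,247), the square stand at (218,153), and two blue look-alikes at (267,206) and (280,307), which I'll leave alone. The slim brown rod from (270,122) to (271,185) fits the muddler. The pepper mill at (294,80) is too fat and far away. I'll confirm with one crop.

```bash
python3 - <<'E'
from h import *
a=cv2.imread('pics/scene0.png')[110:280,190:330];b=cv2.imread('pics/side0.png')[140:330,140:300]
a=cv2.resize(a,None,fx=2.8,fy=2.8,interpolation=2);b=cv2.resize(b,None,fx=2.5,fy=2.5,interpolation=2)
H=max(a.shape[0],b.shape[0]);p=lambda i:cv2.copyMakeBorder(i,0,H-i.shape[0],0,0,0)
o=np.hstack([p(a),p(b)]);print(o.shape);cv2.imwrite('pics/crop0.png',o)
E
```

```text
(476, 792, 3)
```

View pics/crop0.png

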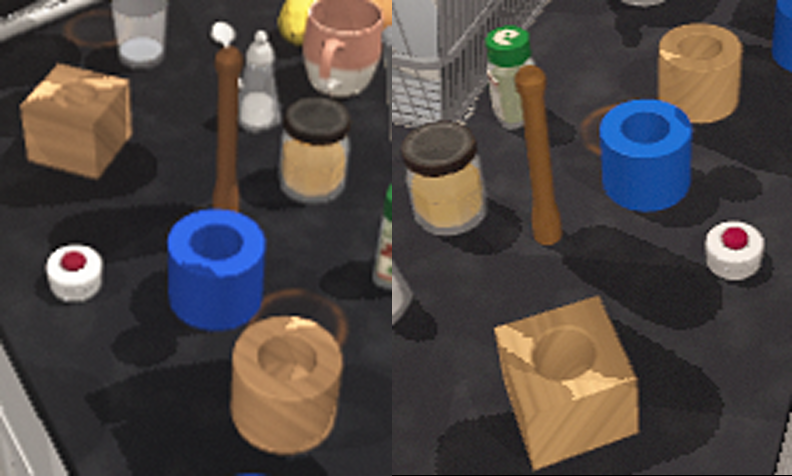

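The crop confirms it: the plain brown rod with a knob, standing behind the blue cylinder, is the muddler. The pale round and square stands are the bored ones. Next I compute positions.

```bash
cat >> h.py <<'E'
def ray(c,u,v,pos=None,rot=None):
    f=192/np.tan(np.radians(c['fov_y']/2)); d=np.array([(u-c['cx'])/f,-(v-c['cy'])/f,-1])
    return np.array(c['xyz']),R.from_quat(c['attitude']).apply(d)
def atz(c,u,v,z):
    o,d=ray(c,u,v); return np.round(o+d*(z-o[2])/d[2],4)
def proj(c,P):
    f=192/np.tan(np.radians(c['fov_y']/2)); p=R.from_quat(c['attitude']).inv().apply(np.atleast_2d(P)-c['xyz'])
    return np.c_[c['cx']-f*p[:,0]/p[:,2],c['cy']+f*p[:,1]/p[:,2]]
E
python3 - <<'E'
from h import *
import pickle
d=pickle.load(open('c0.pkl','rb'));s,t=d['scene'],d['side']
print('round',atz(s,292.5,237.9,.07),atz(t,265.2,158.4,.07))
print('sq',atz(s,219,144,.07),atz(t,209.2,280.8,.07))
print('mud top',atz(s,271.8,129.6,.183),atz(t,195.2,170.8,.183))
print('mud foot',atz(s,271,185,.0),atz(t,202.2,234.5,.0))
print('blue1',atz(s,267,196,.07),atz(t,241,190,.07))
for n,(u,v),z in(('spice',(333,180),.1),('jar',(302,153),.09),('shaker',(283,124),.1),('teapot',(376,236),.1),('glass',(240,110),.07)):print(n,atz(s,u,v,z))
E
```

```text
round [ 0.4802 -0.2172  0.07  ] [ 0.4735 -0.2152  0.07  ]
sq [0.4754 0.18   0.07  ] [0.4668 0.1862 0.07  ]
mud top [0.5603 0.0258 0.183 ] [0.5549 0.0229 0.183 ]
mud foot [0.5611 0.0245 0.    ] [0.5548 0.0243 0.    ]
blue1 [ 0.4942 -0.0742  0.07  ] [ 0.493  -0.0755  0.07  ]
spice [ 0.6481 -0.1267  0.1   ]
jar [0.6472 0.0115 0.09  ]
shaker [0.6653 0.145  0.1   ]
teapot [ 0.6228 -0.3147  0.1   ]
glass [0.6086 0.3206 0.07  ]
```

Emit:
drive_tool:
  deltas:
    - [[0, 0, -25, 0, 0, -0.108], [0, 0, -25, 0, 0, -0.108], [0, 0, -25, 0, 0, -0.108], [-18, -30, 0, 0, 0, 0], [-18, -30, 0, 0, 0, 0], [-18, -30, 0, 0, 0, 0], [-18, -30, 0, 0, 0, 0], [-18, -30, 0, 0, 0, 0]]

```text
time: 0.82
position: [0.2891, 0.441, 0.3193]
tool_rot: [-0.0, 1.0, -0.0, -0.0]
ft_force: [0.1, -0.9, 0.6]
grip_width: 0.0871
grip_force: 0.0
```

Emit:
drive_tool:
  deltas:
    - [[-18, -30, 0, 0, 0, 0], [-18, -30, 0, 0, 0, 0], [-18, -30, 0, 0, 0, 0], [-18, -30, 0, 0, 0, 0], [-18, -30, 0, 0, 0, 0], [-18, -30, 0, 0, 0, 0], [-18, -30, 0, 0, 0, 0], [-18, -30, 0, 0, 0, 0]]

```text
time: 1.48
position: [0.4332, 0.201, 0.3195]
tool_rot: [-0.0, 1.0, 0.0, -0.0]
ft_force: [0.6, 1.2, -0.1]
grip_width: 0.0869
grip_force: 0.0
```

Emit:
drive_tool:
  deltas:
    - [[-18, -30, 0, 0, 0, 0], [-18, -30, 0, 0, 0, 0], [-18, -30, 0, 0, 0, 0], [-18, -30, 0, 0, 0, 0], [-18, -30, 0, 0, 0, 0], [0, 0, 0, 0, 0, 0], [0, 0, 0, 0, 0, 0]]

```text
time: 2.07
position: [0.5235, 0.051, 0.319]
tool_rot: [0.002, 1.0, 0.0, -0.0]
ft_force: [-0.4, 1.4, -0.1]
grip_width: 0.0869
grip_force: 0.0
```

```bash
cat >> h.py <<'E'
def wcam(f):
    o=sensors.get_obs(); c=shot('wrist',f); T=np.eye(4);T[:3,:3]=R.from_quat(o['tool_rot']).as_matrix();T[:3,3]=o['position']
    M=T@c['hand_eye'];c['xyz']=M[:3,3];c['attitude']=R.from_matrix(M[:3,:3]).as_quat();return c
E
python3 - <<'E'
from h import *
import pickle
c=wcam('w1.png');pickle.dump(c,open('w1.pkl','wb'))
i=cv2.imread('pics/w1.png');cv2.imwrite('pics/w1b.png',cv2.resize(i,(800,600),interpolation=2))
print(proj(c,[[.557,.024,.19],[.557,.024,0],[.477,-.216,.07],[.471,.183,.07]]).round(1))
E
```

```text
[[230.5 222.8]
 [241.5 175.2]
 [ 41.7 126. ]
 [367.2 119.3]]
```

View pics/w1b.png

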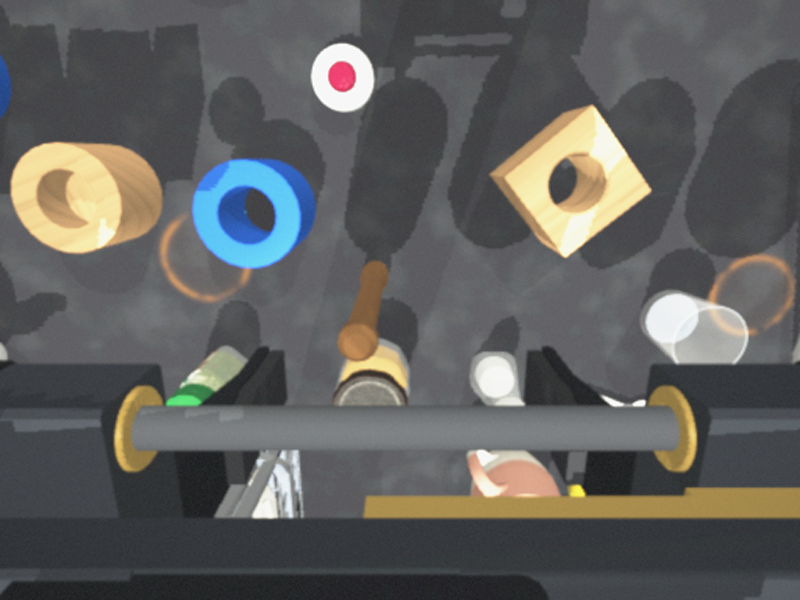

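Wrist view (800 px wide): muddler knob at (357,342) with the foot near (375,272), round bore at (66,197), square bore at (577,182). The dark worktop seems to show in the square bore, but feeling will settle that.

```bash
python3 - <<'E'
from h import *
import pickle
c=pickle.load(open('w1.pkl','rb'));k=1.5625
print('round',atz(c,66/k,197/k,.07),'sq',atz(c,577/k,182/k,.07),atz(c,571/k,182/k,.07),'top',atz(c,357/k,342/k,.187),'foot',atz(c,374/k,271/k,0.003))
# automatic: square-top corners (L,T,R,B)
print([atz(c,u/k,v/k,.07) for u,v in((491,175),(592,106),(651,191),(566,257))])
E
```

```text
round [ 0.4771 -0.2153  0.07  ] sq [0.4676 0.1853 0.07  ] [0.4676 0.1806 0.07  ] top [0.5542 0.0219 0.187 ] foot [0.5536 0.021  0.003 ]
[array([0.462, 0.118, 0.07 ]), array([0.4122, 0.1913, 0.07  ]), array([0.4748, 0.2439, 0.07  ]), array([0.5271, 0.1819, 0.07  ])]
```

Emit:
drive_tool:
  deltas:
    - [[-16, -15, 0, 0, 0, 0], [-15.5, -14, 0, 0, 0, 0], [0, 0, 20, 0, 0, 0], [0, 0, 25, 0, 0, 0], [0, 0, 25, 0, 0, 0], [0, 0, 20, 0, 0, 0], [0, 0, 0, 0, 0, 0]]
  gripper: 100
  squeeze: 25

```text
time: 2.7
position: [0.5505, 0.0256, 0.2256]
tool_rot: [-0.001, 1.0, 0.001, -0.005]
ft_force: [-0.7, 1.5, -0.6]
grip_width: 0.0867
grip_force: 0.0
```

```bash
python3 - <<'E'
from h import *
c=wcam('w2.png');s=shot('side','s2.png')
print(sensors.get_obs()['position'],proj(c,[[.555,.022,.19]]))
i=cv2.resize(cv2.imread('pics/w2.png'),(400,300));j=cv2.resize(cv2.imread('pics/s2.png')[100:260,110:290],(360,320),interpolation=2)
o=np.zeros((320,760,3),np.uint8);o[:300,:400]=i;o[:,400:]=j;cv2.imwrite('pics/m2.png',o)
E
```

```text
[0.5535996  0.02489742 0.22942194] [[253.62567709 237.0445373 ]]
```

View pics/m2.png

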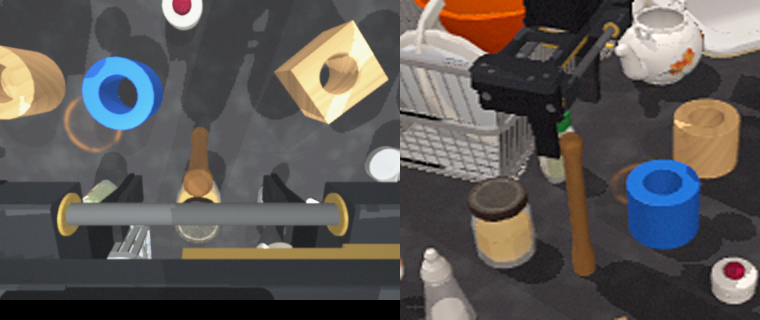

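Wrist half: the knob at (198,182) lies on the jaw centre line within about 2 mm. Next I descend and grip.

Emit:
drive_tool:
  deltas:
    - [[0, 0, 20, 0, 0, 0], [0, 0, 20, 0, 0, 0], [0, 0, 20, 0, 0, 0], [0, 0, 15, 0, 0, 0], [0, 0, 8, 0, 0, 0], [0, 0, 0, 0, 0, 0], [0, 0, 0, 0, 0, 0], [0, 0, 0, 0, 0, 0]]

```text
time: 3.47
position: [0.5556, 0.0236, 0.1481]
tool_rot: [-0.0, 1.0, -0.0, 0.002]
ft_force: [-0.0, -0.6, -0.2]
grip_width: 0.0871
grip_force: 0.0
```

Emit:
drive_tool:
  deltas:
    - [[0, 0, 0, 0, 0, 0], [0, 0, 0, 0, 0, 0], [0, 0, 0, 0, 0, 0], [0, 0, 0, 0, 0, 0], [0, 0, 0, 0, 0, 0], [0, 0, 0, 0, 0, 0], [0, 0, 0, 0, 0, 0], [0, 0, 0, 0, 0, 0]]
  gripper: 10
  squeeze: 25

```text
time: 4.13
position: [0.5544, 0.0236, 0.1465]
tool_rot: [-0.0, 1.0, 0.0, -0.0]
ft_force: [-0.4, 0.7, -0.8]
grip_width: 0.0419
grip_force: 0.0
```

Emit:
drive_tool:
  deltas:
    - [[0, 0, 0, 0, 0, 0], [0, 0, 0, 0, 0, 0], [0, 0, 0, 0, 0, 0], [0, 0, 0, 0, 0, 0], [0, 0, 0, 0, 0, 0], [0, 0, 0, 0, 0, 0], [0, 0, 0, 0, 0, 0], [0, 0, 0, 0, 0, 0]]

```text
time: 4.8
position: [0.5545, 0.0236, 0.1466]
tool_rot: [-0.0, 1.0, -0.0, 0.0]
ft_force: [0.8, 0.4, 1.4]
grip_width: 0.0208
grip_force: 23.8
```

Emit:
drive_tool:
  deltas:
    - [[0, 0, -6, 0, 0, 0], [0, 0, -12, 0, 0, 0], [0, 0, -18, 0, 0, 0], [0, 0, -20, 0, 0, 0], [0, 0, -20, 0, 0, 0], [0, 0, -20, 0, 0, 0], [0, 0, -14, 0, 0, 0], [0, 0, 0, 0, 0, 0]]

```text
time: 5.47
position: [0.556, 0.0234, 0.2597]
tool_rot: [-0.0, 1.0, -0.0, 0.003]
ft_force: [0.9, -0.1, -0.6]
grip_width: 0.0212
grip_force: 24.2
```

```bash
python3 - <<'E'
from h import *
print(sensors.get_obs()['grip_width'],sensors.get_obs()['ft_force'])
s=shot('side','s3.png')
j=cv2.resize(cv2.imread('pics/s3.png')[60:260,110:290],(540,600),interpolation=2)
cv2.imwrite('pics/m3.png',j)
E
```

```text
0.02115317342985928 [ 0.90198001 -0.11771255 -0.56456593]
```

View pics/m3.png

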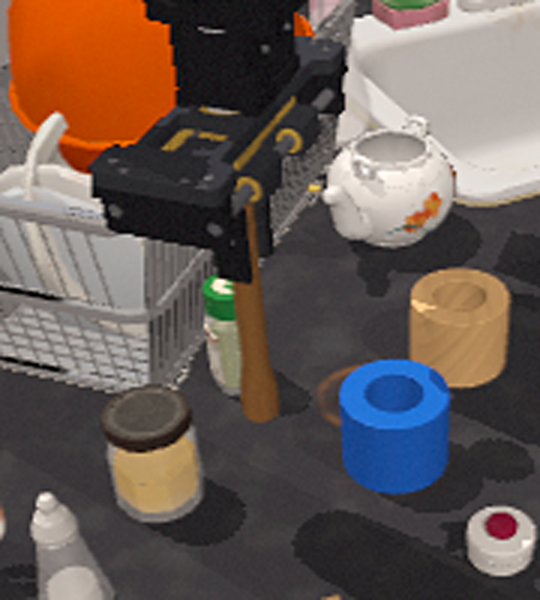

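The muddler is held and lifted, with its foot at (260,412) in the crop. I'll check its lean against the prediction.

```bash
python3 - <<'E'
from h import *
import pickle
d=pickle.load(open('c0.pkl','rb'))
o=sensors.get_obs();print(o['position'])
x,y,z=.555,.0236,o['position'][2]-.1466
P=proj(d['side'],[[x,y,z],[x,y,z+.1],[x,y,z+.14]]);print((P-[110,60])*3)
Q=proj(d['side'],[[.555,.0236,0],[.555,.0236,.19]]);print(Q,"init seen (202.4,235.2),(195.2,170.8)")
E
```

```text
[0.55511561 0.02353332 0.25793773]
[[264.35349484 414.12329084]
 [251.11593988 298.03024392]
 [245.133338   245.56296557]]
[[202.2496726  234.27724559]
 [194.71184201 168.1706479 ]] init seen (202.4,235.2),(195.2,170.8)
```

Emit:
drive_tool:
  deltas:
    - [[3, -10, 0, 0, 0, 0], [6, -18, 0, 0, 0, 0], [8, -25, 0, 0, 0, 0], [8, -25, 0, 0, 0, 0], [8, -25, 0, 0, 0, 0], [9, -27, 0, 0, 0, 0], [9, -27, 0, 0, 0, 0], [8, -25, 0, 0, 0, 0]]

```text
time: 6.18
position: [0.4933, -0.1598, 0.2547]
tool_rot: [0.0, 1.0, 0.001, -0.002]
ft_force: [-0.5, 0.5, -1.2]
grip_width: 0.021
grip_force: 24.2
```

Emit:
drive_tool:
  deltas:
    - [[8, -25, 0, 0, 0, 0], [6, -18, 0, 0, 0, 0], [4, -10, 0, 0, 0, 0], [1, -4, 0, 0, 0, 0], [0, 0, 0, 0, 0, 0], [0, 0, 0, 0, 0, 0], [0, 0, 0, 0, 0, 0]]

```text
time: 6.77
position: [0.4765, -0.2142, 0.2562]
tool_rot: [-0.001, 1.0, 0.0, -0.0]
ft_force: [0.0, 0.1, -0.9]
grip_width: 0.0209
grip_force: 24.2
```

```bash
python3 - <<'E'
from h import *
import pickle
c=wcam('w4.png');s=shot('side','s4.png');t=shot('scene','t4.png');o=sensors.get_obs();p=o['position'];print(p)
z=p[2]-.1466
for n,k in(('w',c),('s',s),('t',t)):print(n,proj(k,[[.477,-.2155,.07],[p[0],p[1],z]]).round(1))
i=lambda f,u,v,w=50:cv2.resize(cv2.imread('pics/'+f)[v-w:v+w,u-w:u+w],(396,396),interpolation=2)
cs=proj(s,[.477,-.2155,.09])[0].astype(int);ct=proj(t,[.477,-.2155,.09])[0].astype(int);print(cs,ct)
cv2.imwrite('pics/m4.png',np.hstack([i('s4.png',*cs),i('t4.png',*ct)]))
E
```

```text
[ 0.47672146 -0.21442546  0.25655775]
w [[258.  174. ]
 [259.1 183.3]]
s [[263.9 158.1]
 [264.4 145.4]]
t [[290.8 237.9]
 [291.5 225.3]]
[264 151] [291 231]
```

View pics/m4.png

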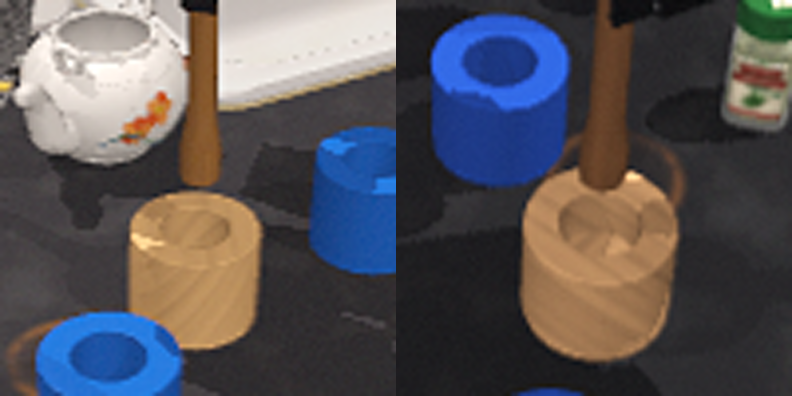

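Both views show the foot directly over the round bore (side crop: foot (200,178), bore (196,229); scene crop: foot (603,181), bore (600,225)). Next I feel down.

Emit:
drive_tool:
  deltas:
    - [[0, 0, 6, 0, 0, 0], [0, 0, 12, 0, 0, 0], [0, 0, 15, 0, 0, 0], [0, 0, 15, 0, 0, 0], [0, 0, 12, 0, 0, 0], [0, 0, 6, 0, 0, 0], [0, 0, 0, 0, 0, 0]]

```text
time: 7.5
position: [0.4757, -0.2145, 0.189]
tool_rot: [-0.0, 1.0, 0.001, -0.001]
ft_force: [-0.2, 0.7, -1.0]
grip_width: 0.0212
grip_force: 24.2
```

Emit:
drive_tool:
  deltas:
    - [[0, 0, 2, 0, 0, 0], [0, 0, 2, 0, 0, 0], [0, 0, 2, 0, 0, 0], [0, 0, 1, 0, 0, 0], [0, 0, 0, 0, 0, 0]]

```text
time: 7.92
position: [0.4765, -0.2155, 0.1837]
tool_rot: [-0.0, 1.0, -0.0, 0.0]
ft_force: [0.9, 0.7, -1.5]
grip_width: 0.0214
grip_force: 24.2
```

Emit:
drive_tool:
  deltas:
    - [[0, 0, 1, 0, 0, 0], [0, 0, 1, 0, 0, 0], [0, 0, 1, 0, 0, 0], [0, 0, 0, 0, 0, 0]]

```text
time: 8.25
position: [0.4775, -0.2162, 0.1816]
tool_rot: [-0.0, 1.0, -0.001, 0.001]
ft_force: [0.4, 0.1, 3.8]
grip_width: 0.021
grip_force: 23.4
```

Emit:
drive_tool:
  deltas:
    - [[0, 0, 1, 0, 0, 0], [0, 0, 1, 0, 0, 0], [0, 0, 0, 0, 0, 0]]

```text
time: 8.5
position: [0.4787, -0.2172, 0.1812]
tool_rot: [-0.0, 1.0, -0.002, 0.003]
ft_force: [-0.1, 0.4, 12.0]
grip_width: 0.021
grip_force: 22.2
```

Contact at foot height about 35 mm with 12 N, so the round bore is closed. I lift out and cross to the square stand.

Emit:
drive_tool:
  deltas:
    - [[0, 0, -5, 0, 0, 0], [0, 0, -10, 0, 0, 0], [0, 0, -15, 0, 0, 0], [0, 0, -18, 0, 0, 0], [0, 0, -18, 0, 0, 0], [0, 0, -12, 0, 0, 0], [0, 0, -4, 0, 0, 0], [0, 0, 0, 0, 0, 0]]

```text
time: 9.17
position: [0.4768, -0.2156, 0.2616]
tool_rot: [-0.0, 1.0, -0.001, 0.001]
ft_force: [-0.8, -0.2, -2.0]
grip_width: 0.0211
grip_force: 24.2
```

Emit:
drive_tool:
  deltas:
    - [[0, 10, 0, 0, 0, 0], [0, 18, 0, 0, 0, 0], [0, 25, 0, 0, 0, 0], [1, 30, 0, 0, 0, 0], [1, 30, 0, 0, 0, 0], [1, 30, 0, 0, 0, 0], [1, 30, 0, 0, 0, 0], [1, 30, 0, 0, 0, 0]]

```text
time: 9.83
position: [0.4698, -0.0102, 0.2593]
tool_rot: [0.0, 1.0, 0.001, -0.002]
ft_force: [-0.2, -0.0, -1.0]
grip_width: 0.021
grip_force: 24.2
```

Emit:
drive_tool:
  deltas:
    - [[1, 30, 0, 0, 0, 0], [1, 30, 0, 0, 0, 0], [1, 30, 0, 0, 0, 0], [1, 30, 0, 0, 0, 0], [0, 30, 0, 0, 0, 0], [0, 25, 0, 0, 0, 0], [0, 15, 0, 0, 0, 0], [0, 7, 0, 0, 0, 0]]

```text
time: 10.5
position: [0.4656, 0.187, 0.2593]
tool_rot: [-0.001, 1.0, 0.0, -0.002]
ft_force: [-0.4, -0.1, -1.7]
grip_width: 0.0209
grip_force: 24.2
```

Emit:
drive_tool:
  deltas:
    - [[0, 0, 0, 0, 0, 0], [0, 0, 0, 0, 0, 0], [0, 0, 0, 0, 0, 0]]

```text
time: 10.75
position: [0.467, 0.1837, 0.2601]
tool_rot: [0.0, 1.0, -0.0, -0.001]
ft_force: [-1.0, -0.6, -1.7]
grip_width: 0.0211
grip_force: 24.2
```

```bash
python3 - <<'E'
from h import *
s=shot('side','s5.png');t=shot('scene','t5.png');o=sensors.get_obs();p=o['position'];print(p)
z=p[2]-.1466;S=[.468,.184,.07]
for n,k in(('s',s),('t',t)):print(n,proj(k,[S,[p[0],p[1],z]]).round(1))
i=lambda f,u,v,w=50:cv2.resize(cv2.imread('pics/'+f)[v-w:v+w,u-w:u+w],(396,396),interpolation=2)
cs=proj(s,[.468,.184,.09])[0].astype(int);ct=proj(t,[.468,.184,.09])[0].astype(int);print(cs,ct)
cv2.imwrite('pics/m5.png',np.hstack([i('s5.png',*cs),i('t5.png',*ct)]))
E
```

```text
[0.4673698  0.18353553 0.26036268]
s [[209.1 279.7]
 [207.8 264.4]]
t [[216.1 144. ]
 [214.7 131.3]]
[208 272] [215 138]
```

View pics/m5.png

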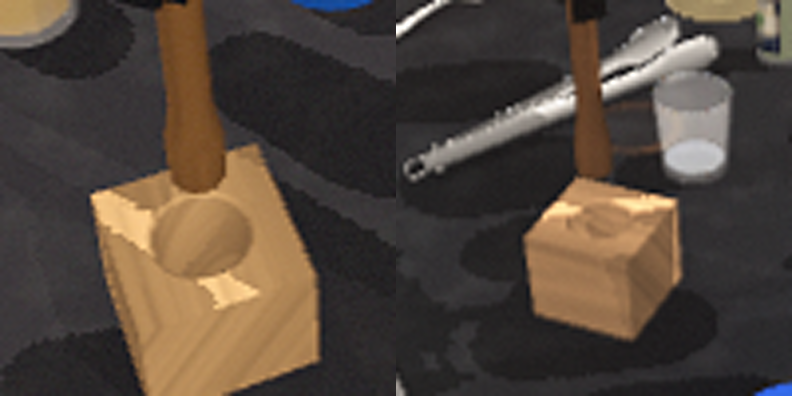

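The foot hangs over the square bore in both views: side crop foot (196,178) over bore (203,235), scene crop foot (594,172) over bore (607,220). I nudge 2 mm and feel down.

Emit:
drive_tool:
  deltas:
    - [[-2, 0, 6, 0, 0, 0], [0, 0, 12, 0, 0, 0], [0, 0, 15, 0, 0, 0], [0, 0, 15, 0, 0, 0], [0, 0, 13, 0, 0, 0], [0, 0, 7, 0, 0, 0], [0, 0, 0, 0, 0, 0]]

```text
time: 11.43
position: [0.4685, 0.1839, 0.1909]
tool_rot: [0.0, 1.0, -0.0, -0.002]
ft_force: [-1.0, -0.2, -1.3]
grip_width: 0.021
grip_force: 24.2
```

Emit:
drive_tool:
  deltas:
    - [[0, 0, 2, 0, 0, 0], [0, 0, 2, 0, 0, 0], [0, 0, 2, 0, 0, 0], [0, 0, 2, 0, 0, 0], [0, 0, 2, 0, 0, 0], [0, 0, 2, 0, 0, 0], [0, 0, 0, 0, 0, 0]]

```text
time: 12.02
position: [0.4692, 0.1846, 0.1803]
tool_rot: [-0.0, 1.0, -0.0, -0.0]
ft_force: [-0.0, 0.8, -0.5]
grip_width: 0.0206
grip_force: 24.2
```

Emit:
drive_tool:
  deltas:
    - [[0, 0, 2, 0, 0, 0], [0, 0, 4, 0, 0, 0], [0, 0, 7, 0, 0, 0], [0, 0, 7, 0, 0, 0], [0, 0, 5, 0, 0, 0], [0, 0, 3, 0, 0, 0], [0, 0, 0, 0, 0, 0], [0, 0, 0, 0, 0, 0]]

```text
time: 12.68
position: [0.4693, 0.1846, 0.1522]
tool_rot: [-0.0, 1.0, -0.0, -0.0]
ft_force: [-0.2, -0.1, -1.1]
grip_width: 0.0208
grip_force: 24.2
```

Emit:
drive_tool:
  deltas:
    - [[0, 0, 1, 0, 0, 0], [0, 0, 1, 0, 0, 0], [0, 0, 1, 0, 0, 0], [0, 0, 1, 0, 0, 0], [0, 0, 0, 0, 0, 0]]

```text
time: 13.1
position: [0.4693, 0.1845, 0.1485]
tool_rot: [-0.0, 1.0, -0.0, -0.0]
ft_force: [0.1, -0.6, -0.7]
grip_width: 0.0208
grip_force: 24.2
```

Emit:
drive_tool:
  deltas:
    - [[0, 0, 1, 0, 0, 0], [0, 0, 1, 0, 0, 0], [0, 0, 0.5, 0, 0, 0], [0, 0, 0, 0, 0, 0], [0, 0, 0, 0, 0, 0]]

```text
time: 13.52
position: [0.4698, 0.1846, 0.1464]
tool_rot: [-0.0, 1.0, 0.0, 0.0]
ft_force: [-0.2, -0.6, 2.6]
grip_width: 0.0208
grip_force: 23.6
```

The foot touches at worktop level, so the square bore is open. I release it here.

Emit:
drive_tool:
  deltas:
    - [[0, 0, 0, 0, 0, 0], [0, 0, 0, 0, 0, 0], [0, 0, 0, 0, 0, 0], [0, 0, 0, 0, 0, 0], [0, 0, 0, 0, 0, 0], [0, 0, 0, 0, 0, 0], [0, 0, 0, 0, 0, 0], [0, 0, 0, 0, 0, 0]]
  gripper: 85

```text
time: 14.18
position: [0.4694, 0.1846, 0.146]
tool_rot: [-0.0, 1.0, -0.0, -0.0]
ft_force: [0.4, -0.3, -0.8]
grip_width: 0.0663
grip_force: 0.0
```

Emit:
drive_tool:
  deltas:
    - [[0, 0, 0, 0, 0, 0], [0, 0, 0, 0, 0, 0], [0, 0, 0, 0, 0, 0], [0, 0, 0, 0, 0, 0], [0, 0, -4, 0, 0, 0], [0, 0, -8, 0, 0, 0], [0, 0, -12, 0, 0, 0], [0, 0, -15, 0, 0, 0]]

```text
time: 14.85
position: [0.4689, 0.1845, 0.1855]
tool_rot: [-0.0, 1.0, -0.0, -0.001]
ft_force: [0.3, -0.0, 1.5]
grip_width: 0.0738
grip_force: 0.0
```

Emit:
drive_tool:
  deltas:
    - [[0, 0, -20, 0, 0, 0], [0, 0, -25, 0, 0, 0], [0, 0, -25, 0, 0, 0], [0, 0, -25, 0, 0, 0], [0, 0, -20, 0, 0, 0], [0, 0, -10, 0, 0, 0], [0, 0, 0, 0, 0, 0], [0, 0, 0, 0, 0, 0]]

```text
time: 15.52
position: [0.4694, 0.1846, 0.3109]
tool_rot: [-0.0, 1.0, 0.0, 0.001]
ft_force: [-0.8, -0.8, -0.6]
grip_width: 0.074
grip_force: 0.0
```

```bash
python3 - <<'E'
from h import *
s=shot('side','s6.png');t=shot('scene','t6.png')
a=cv2.resize(s['img'][160:360,110:310,::-1],(398,398));b=cv2.resize(t['img'][60:220,140:300,::-1],(398,398))
cv2.imwrite('pics/m6.png',np.hstack([a,b]))
E
```

```text
(no output)
```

View pics/m6.png

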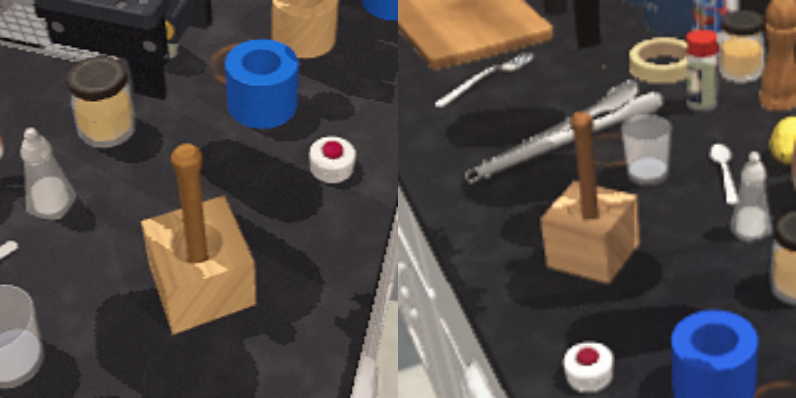

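The muddler stands upright in the square bore: knob at (187,157) in the side crop and (583,120) in the scene crop. The gripper is well clear.

```bash
python3 -c "
from h import *
print(ticket.hand_in())"
```

```text
the job is handed in; nothing more can be done
None
```

I felt the round stand first and it is closed (contact about 35 mm above the worktop), then the square stand, which is open to the worktop; the muddler was left standing upright in the square bore, released and handed in at about 16 s, with no verdict returned.

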